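Show a raised-cap bottle to the camera beside the reference

ROBOT

A 6-joint arm with a two-finger parallel gripper is mounted at the origin on the work surface. World frame = base frame: x ahead of the robot, y to its left, z up, the work surface at z = 0. Lengths are in m, angles in degrees, forces in N, time in s.
With the tool pointing down it reaches from about 0.4 to 0.825 m from the base axis. Payload 7 kg.
Tool frame: the origin (TCP) lies at the very end of the fingers, on their centre line; the grasp point (between the pads) lies 19 mm behind it; z points along the fingers, y is the line along which they close (so a half turn about z gives the same grasp; the last joint's range is limited). The gripper opens to 88 mm and grips with 3 to 60 N. Pads are 19 mm wide; open, the fingers measure 130 mm over their backs; the gripper's body (78 mm by 193 mm) begins 47 mm behind the grasp point.
Start: joints at [-47.149, 20.546, 0.682, 0, -70.136, -16.507], TCP at [0.3, -0.605, 0.227] pointing down, gripper open.
Joint ranges: [-176.03, 176.03], [-82.01, 121.73], [-58.28, 71.71], [-173.87, 95.51], [-174.79, -0.11], [-173.66, 173.66]. Speed limits (degrees/s): [136.94, 136.94, 172.46, 180, 180, 180].

INTERFACE

Orientations are given as [roll, pitch, yaw] about the fixed x, y, z axes, in that order (R = Rz(yaw) Ry(pitch) Rx(roll)).
In Python, from plant import get_state, imaging, r, finder gives the robot as it stands.
- The arm moves only by the shell command python3 -m handwheel 'ROWS' [FORCE]. ROWS is JSON, a list of rows, each a list of 5 numbers: the closure, from 0 (fully open) to 1 (shut), then the shift along the world's x, y, z in cm, then the turn about the world's z in degrees. A call has 1 to 8 rows; each row is the pose to reach, as a shift and turn from the pose commanded when the call began; what a row does not reach only later rows make up. A row lasts 1/8 s, in which the tool goes at most 62.5 mm and 10.7 degrees, less where a joint would pass 70% of its speed; a pose out of reach is approached as far as the arm can. A call with a gripper value outside its range is refused whole. The fingers move at their own pace and stop on an object; FORCE is the grip in N (left out, the last holds). Time passes only in rows, so rows that repeat a pose let the fingers close. It gives the time, the measured TCP pose, the force, the opening and the grip force at its end, in the units of the state.
- get_state(): the state, without advancing time (a new reading comes with each control period).
- imaging.capture(name): name is "side" or "top"; returns (picture, depth): 480x640x3 uint8, red, green, blue; 480x640 float32, m along the optical axis (not along the pixel's ray), 0 where there is no reading.
- imaging.get_calibration(name): a dict with "fx", "fy", "cx", "cy" (pixels), "rvec" (rotation vector, rad) and "tvec" (3), from world to camera coordinates, as OpenCV has them. Camera axes: x right, y down, z forward; pixel columns grow to the right and rows downward; lengths in m; the calibration is good to about 2 mm. A picture is of the moment at which its call begins. get_calibration takes no time and is no camera call.
- r.close_job(): hands the job in; it is judged then, once.
Trained networks look in the newest picture that a camera, given by its name, has taken for a name from the list of things; names that differ only in an ending like _2 or _b are one class to them, and where a whole thing is asked for, a point or a joint stands for the part that bears it (a point fixed in the world has none). Each returns a list of dicts, best first, with "p" (0 to 1); they miss things now and then, are a little off and sometimes report something else, mostly with a low value. They report only what shows in the picture. A call takes as long as a camera call.
- finder.cut_out(camera, query): "region" (480x640 bool, what is visible of it) and "pixel" ([column, row] in pixels, amid what is visible of it).
The state is a dict: "time_s": time; "joints": joint angles; "qd": joint speeds; "joint_torque": joint torques, N m; "tcp_pos": TCP position; "eef_rot": TCP orientation; "contact_force": force on the tool from outside, world axes, zero at the start; "moment": the same for the moment, N m; "gripper_width": finger opening in m; "gripper_force": force on a finger pad.
Only numpy, scipy, OpenCV 4.12 (cv2) and the standard library are available. Lean on these libraries where they do the work, as an engineer would, in place of code of your own. Each camera call takes 0.05 s, during which the arm holds its last target. There are 200 camera calls.

TASK

One bottle on the stopped turntable has its cap sitting too high: we want a picture of it next to the reference bottle. Take the reference bottle out of its grey block and stand it in the sloped V-rest in front of the inspection camera, seated and leaning back in the V; then pick the raised-cap bottle off the turntable and hold it still in the air to the right of the reference (seen from the robot), 80 mm from it centre to centre, bottoms level and leaning back the same way, so that the camera's line of sight falls midway between the two. Finish still holding it there, the bottle touching neither the station nor the reference; leave the sound bottles standing on the turntable and do not knock the camera.

Things in the scene. Friction and masses are not known exactly. Their poses are not given: they have to be found in the camera images.
- reference: Reference bottle: round, white plastic, 79 mm tall; body 36 mm across, straight up to 56 mm; seated blue screw cap 31 mm across, from 61 to 79 mm; about 45 g (+-30 %). Starts standing upright in the block's well, 12 mm deep. Origin: centre of its underside; z along the bottle, towards the cap.
- raised: Bottle with the raised cap, in any of the five places on the turntable. Like the reference, but the cap sits 9 mm higher, from 70 to 88 mm, above bare white threads 27 mm across. About 45 g (+-30 %). Origin: centre of its underside; z along the bottle, towards the cap.
- sound1: Sound bottle standing on the turntable, to be left standing there: same size as the reference. Origin: centre of its underside; z towards the cap. Bottles stand at least 60 mm apart, centre to centre.
- sound2: Sound bottle standing on the turntable, to be left standing there: same size as the reference. Origin: centre of its underside; z towards the cap. Bottles stand at least 60 mm apart, centre to centre.
- sound3: Sound bottle standing on the turntable, to be left standing there: same size as the reference. Origin: centre of its underside; z towards the cap. Bottles stand at least 60 mm apart, centre to centre.
- sound4: Sound bottle standing on the turntable, to be left standing there: same size as the reference. Origin: centre of its underside; z towards the cap. Bottles stand at least 60 mm apart, centre to centre.
- block: Grey plastic block 75 x 75 mm, 25 mm high, fixed to the bench, with one well 40 mm across and 12 mm deep in its middle. Origin: centre of its underside.
- turntable: Round metal turntable, stopped and fixed: disc 540 mm across, its top 80 mm above the bench; rim 4 mm thick, rising 20 mm above the disc. A bracket with a guide plate, up to 292 mm above the bench, stands over its own +y side, more than 90 mm beyond the centre. Origin: disc centre, at bench height; z up.
- stand: Inspection station, fixed: base plate 360 x 210 mm, 10 mm thick, with the V-rest on a pillar and the camera on a post 330 mm high. x: level, from the bottles to the camera, away from the robot; y: left seen from the robot. The camera's line of sight lies at y = 0, the rest at y = +40 mm. Origin: on the bench, level in x with the seat.
- rest: Black V-rest: 44 x 42 mm seat, 100 mm up, sloped 25 deg; at its back (robot side) two V faces 32 mm high, 23 mm to each side. Origin: on the seat, where the bottle's underside centre sits when home in the V. z: the way a seated bottle points, up and leaning 25 deg to the robot; x: up the slope to the camera; y: level, left. Held bottle's place: x 0, y -80 mm, z 0 here; nothing solid is there.
- camera: Inspection camera, lens and ring light 84 mm across, on the station's post, looking down at the bottles along its own -x (parallel to the rest's x). Origin: middle of the light's front, 190 mm from the bottles. Not to be knocked.

How it is judged (in metres and radians):
On the way:
1. the reference bottle sits in the V-rest, let go (x of reference in the frame of rest between -0.01 and 0.01 m and y of reference in the frame of rest between -0.01 and 0.01 m and z of reference in the frame of rest between -0.006 and 0.006 m and angle between the z axis of reference and the z axis of rest, either way round below 0.12 rad and angle between reference's own z axis and vertical below 0.8 rad and contact force between reference and the fingers below 0.2 N and linear speed of reference below 0.02 m/s and contact force between reference and rest above 0.1 N), for 0.3 s.
At the end, for the whole second after the job is handed in: Reference let go in the V-rest (10 mm across, 6 mm in level, 7 deg); raised-cap bottle gripped and still in the air, 80 mm right of it (15 mm across and in depth, 12 mm in level, 8.5 deg), touching neither station nor reference; sound bottles upright on the turntable (all of step 1 and x of raised in the frame of rest between -0.015 and 0.015 m and y of raised in the frame of rest between -0.095 and -0.065 m and z of raised in the frame of rest between -0.012 and 0.012 m and angle between the z axis of raised and the z axis of rest, either way round below 0.15 rad and angle between raised's own z axis and vertical below 0.8 rad and contact force between raised and the fingers above 2 N and linear speed of raised below 0.03 m/s and contact force between raised and stand below 0.1 N and contact force between raised and reference below 0.1 N and angle between each of sound1, sound2, sound3, sound4's own z axis and vertical below 0.2 rad and z of sound1 in the frame of turntable between 0.07 and 0.09 m and z of sound2 in the frame of turntable between 0.07 and 0.09 m and z of sound3 in the frame of turntable between 0.07 and 0.09 m and z of sound4 in the frame of turntable between 0.07 and 0.09 m); the arm keeps its last pose, push and grip.
It fails at once if a sound bottle is knocked over (angle between any of sound1, sound2, sound3, sound4's own z axis and vertical above 0.5 rad).
It fails at once if the camera is knocked (more than 10 N) (contact force between camera and anything else above 10 N).
It also fails if it takes over 58 s, if anything falls off the work surface, if the arm or the gripper's body presses on something with over 40 N, if the wrist force passes 120 N, or if a joint passes its speed limit or range.

## Working session

There is one attempt and no reset: what is moved stays moved. The work goes in short steps, Python scripts to look and compute and a shell command to move; the robot and the scene stay as the last step left them, time stands still between calls to the robot, and variables do not carry over. Pictures are saved under pics/ and viewed, at most 10 in all, crops included, and the job is handed in when it is done.

```bash
mkdir -p pics; ls
cat > h.py <<'E'
import numpy as np, cv2
from plant import get_state, imaging, r, finder
def cal(n):
    c=imaging.get_calibration(n); R=cv2.Rodrigues(np.array(c["rvec"],float))[0]
    return c,R,np.array(c["tvec"],float).ravel()
def cloud(n,d):
    c,R,t=cal(n); v,u=np.mgrid[:480,:640]
    P=np.stack([(u-c["cx"])/c["fx"]*d,(v-c["cy"])/c["fy"]*d,d],-1)
    return (P-t)@R   # world
def proj(n,p):
    c,R,t=cal(n); q=R@np.array(p,float)+t
    return c["fx"]*q[0]/q[2]+c["cx"],c["fy"]*q[1]/q[2]+c["cy"]
def save(n,a): cv2.imwrite("pics/"+n,cv2.cvtColor(a,cv2.COLOR_RGB2BGR))
E
python3 - <<'E'
from h import *
for n in("side","top"):
    a,d=imaging.capture(n); save(n+"0.png",a); W=cloud(n,d); np.save(n+"W.npy",W); np.save(n+"d.npy",d); np.save(n+"a.npy",a)
    c,R,t=cal(n); print(n,"cam",-R.T@t,c["fx"])
    for q in("reference","raised","sound1","block","turntable","stand","rest","camera"):
        for k in finder.cut_out(n,q)[:6]:
            m=k["region"]&(d>0); P=W[m]
            if len(P)<5: continue
            top=P[P[:,2]>np.percentile(P[:,2],97)-.004]
            print(q,round(k["p"],2),np.round(k["pixel"]),m.sum(),"med",np.round(np.median(P,0),3),"top",np.round(np.median(top,0),3))
print(get_state()["time_s"])
E
```

```text
pics
side cam [0.00983388 1.06459544 1.02614103] 588.707911110493
reference 0.92 [370. 267.] 369 med [ 0.432 -0.     0.068] top [ 0.436 -0.009  0.094]
raised 0.66 [294. 318.] 417 med [0.464 0.311 0.145] top [0.467 0.305 0.169]
sound1 0.9 [261. 318.] 542 med [0.53  0.335 0.133] top [0.536 0.326 0.16 ]
sound1 0.87 [291. 348.] 568 med [0.43  0.373 0.134] top [0.435 0.363 0.16 ]
sound1 0.78 [265. 286.] 491 med [0.587 0.243 0.131] top [0.593 0.235 0.16 ]
sound1 0.66 [281. 300.] 453 med [0.522 0.268 0.136] top [0.527 0.258 0.16 ]
block 0.62 [368. 284.] 597 med [0.422 0.012 0.024] top [0.421 0.007 0.028]
block 0.49 [372. 268.] 403 med [ 0.432 -0.     0.064] top [ 0.436 -0.009  0.094]
stand 0.83 [357. 207.] 6417 med [ 0.616 -0.296  0.014] top [ 0.72  -0.348  0.283]
stand 0.63 [380. 207.] 303 med [ 0.484 -0.207  0.106] top [ 0.472 -0.205  0.122]
stand 0.23 [291. 348.] 619 med [0.43  0.372 0.132] top [0.436 0.362 0.16 ]
rest 0.75 [383. 208.] 268 med [ 0.483 -0.207  0.106] top [ 0.473 -0.203  0.122]
camera 0.75 [346. 135.] 989 med [ 0.665 -0.323  0.248] top [ 0.707 -0.343  0.28 ]
camera 0.19 [3
[... 537 characters left out ...]
22.] 278 med [0.59  0.229 0.156] top [0.594 0.233 0.159]
block 0.65 [338. 293.] 213 med [ 0.438 -0.006  0.09 ] top [ 0.438 -0.01   0.092]
block 0.61 [331. 288.] 779 med [ 0.438 -0.007  0.024] top [ 0.436 -0.009  0.026]
block 0.29 [230. 221.] 260 med [0.59  0.23  0.157] top [0.594 0.233 0.159]
turntable 0.87 [139. 202.] 44640 med [0.623 0.452 0.08 ] top [0.599 0.602 0.23 ]
stand 0.73 [453. 222.] 13396 med [ 0.604 -0.304  0.01 ] top [ 0.715 -0.347  0.279]
rest 0.57 [431. 266.] 465 med [ 0.492 -0.218  0.103] top [ 0.473 -0.206  0.121]
camera 0.59 [507. 178.] 1809 med [ 0.67  -0.327  0.257] top [ 0.709 -0.346  0.279]
camera 0.28 [232. 218.] 300 med [0.59  0.23  0.156] top [0.594 0.234 0.159]
0.9
```

Run:
```python
from h import *
W=np.load("topW.npy");d=np.load("topd.npy");a=np.load("topa.npy")
m=(d>0)&(abs(W[...,2]-.010)<.004)&(W[...,1]<-.1)
m=cv2.morphologyEx(m.astype(np.uint8),cv2.MORPH_OPEN,np.ones((3,3)))>0
print(cv2.minAreaRect((W[m][:,:2]*1000).astype(np.float32)))
# grid-maximal height map of turntable region
m=(d>0)&(W[...,2]>.18)&(W[...,1]>.1); P=W[m]; print("bracket",P.min(0),P.max(0), np.percentile(P,[1,99],axis=0))
m=(d>0)&(abs(W[...,2]-.100)<.003)&(W[...,1]>.05); print("rim", m.sum(), cv2.minEnclosingCircle((W[m][:,:2]*1000).astype(np.float32)))
m=(d>0)&(abs(W[...,2]-.025)<.004)&(abs(W[...,0]-.436)<.06)&(abs(W[...,1]+.01)<.06)
print("block",cv2.minAreaRect((W[m][:,:2]*1000).astype(np.float32)))
b=np.load("sidea.npy"); save("both.png",np.vstack([cv2.resize(a[120:400,60:640],(774,374)),cv2.resize(b[110:380,180:480],(250,225)).repeat(1,0) if 0 else cv2.resize(b[100:390,200:600],(774,561))])[:935]) if 0 else None
save("t1.png",cv2.resize(a,(800,600)));save("s1.png",cv2.resize(b[90:390,200:600],(800,600)))
```

```text
((405.616943359375, -437.798583984375), (745.4359130859375, 487.18603515625), 51.97294235229492)
bracket [0.08392092 0.10001809 0.18047246] [0.62732389 0.67481736 0.39146015] [[0.09499881 0.10098908 0.18381873]
 [0.6226535  0.67024187 0.36967886]]
rim 1518 ((624.7256469726562, 443.3525085449219), 284.2284851074219)
block ((436.92987060546875, -9.873626708984375), (75.06859588623047, 74.8042221069336), 84.05838012695312)
```

View pics/t1.png

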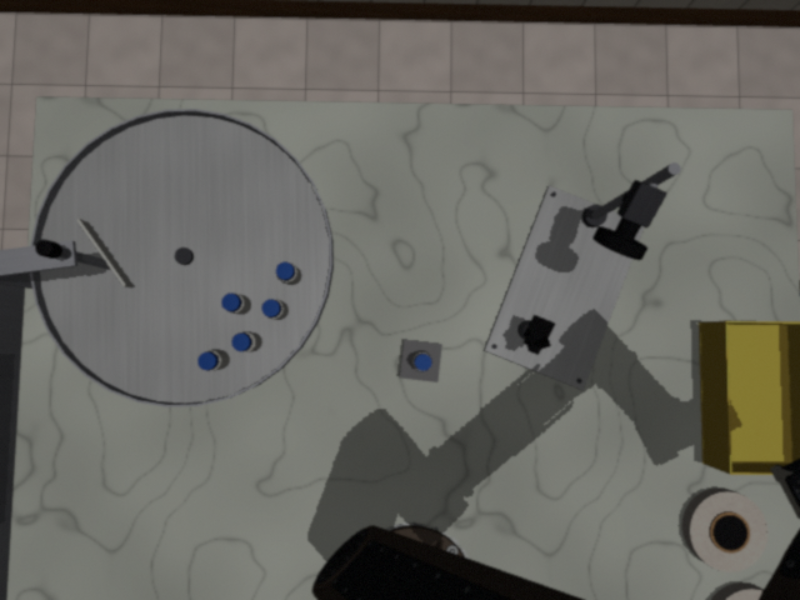

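View pics/s1.png

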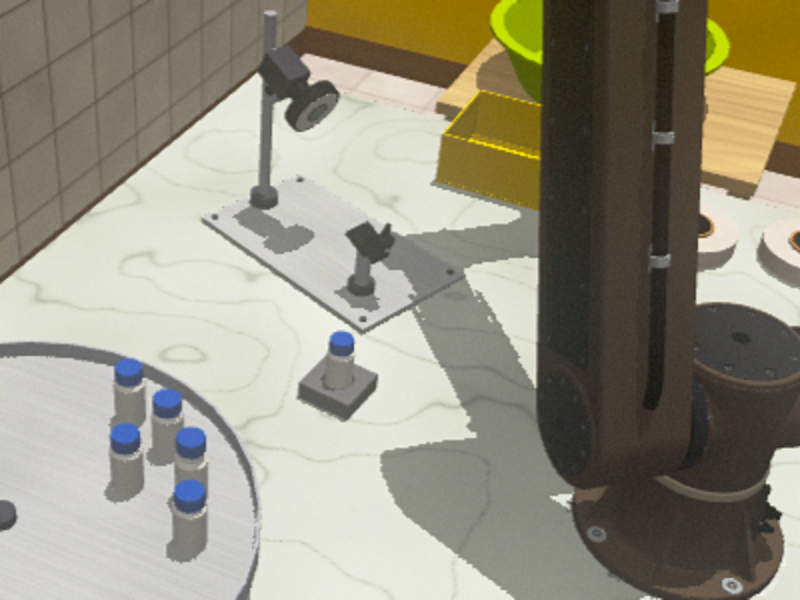

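Run:
```python
from h import *
W=np.load("topW.npy");d=np.load("topd.npy")
m=(d>0)&(abs(W[...,2]-.010)<.005)&(W[...,1]<-.14)&(W[...,1]>-.5)&(W[...,0]>.38)
m=cv2.morphologyEx(m.astype(np.uint8),cv2.MORPH_OPEN,np.ones((5,5)))
n,l,s,c=cv2.connectedComponentsWithStats(m); i=1+np.argmax(s[1:,4])
rc=cv2.minAreaRect((W[l==i][:,:2]*1000).astype(np.float32)); print(rc); print(cv2.boxPoints(rc))
b=cv2.boxPoints(rc); e=[b[1]-b[0],b[2]-b[1]]; e=max(e,key=np.linalg.norm); yaw=np.arctan2(e[1],e[0]); 
if abs(yaw)>np.pi/2: yaw+=np.pi
print("yaw",np.degrees(yaw))
R=np.array([[np.cos(yaw),-np.sin(yaw)],[np.sin(yaw),np.cos(yaw)]])
for n in("top","side"):
    W=np.load(n+"W.npy");d=np.load(n+"d.npy")
    P=W[(d>0)&(W[...,2]>.075)&(abs(W[...,0]-.49)<.06)&(abs(W[...,1]+.215)<.06)]
    Q=np.c_[(P[:,:2]-[.49,-.215])@R,P[:,2]]*1000
    print(n,len(Q),"x",np.percentile(Q[:,0],[0,2,50,98,100]),"y",np.percentile(Q[:,1],[0,2,50,98,100]),"z",Q[:,2].max())
    # z map
    for x0 in range(-50,50,8): print(x0,[int(Q[k,2].mean()) if (k:=(abs(Q[:,0]-x0-4)<4)&(abs(Q[:,1]-y0-4)<4)).any() else 0 for y0 in range(-36,36,8)])
    C=W[(d>0)&(W[...,2]>.13)&(W[...,1]<-.2)&(W[...,1]>-.5)&(W[...,0]>.55)]
    Q=np.c_[(C[:,:2]-[.49,-.215])@R,C[:,2]]*1000; k=Q[:,0]<Q[:,0].min()+25
    print("cam front y range",Q[k,1].min(),Q[k,1].max(),"x min",Q[:,0].min())
```

```text
((587.56787109375, -298.8429260253906), (210.771484375, 359.3051452636719), 68.872314453125)
[[ 382.0056  -332.38925]
 [ 717.1581  -461.89993]
 [ 793.1301  -265.2966 ]
 [ 457.97766 -135.78592]]
yaw -21.127686
top 520 x [-34.17751138 -31.69833406   2.0895078   30.98277947  32.50244569] y [-24.07482096 -22.29254574  -2.72934919  18.05504399  19.94280112] z 127.58770816443132
-50 [0, 0, 0, 0, 0, 0, 0, 0, 0]
-42 [0, 0, 0, 115, 113, 0, 0, 0, 0]
-34 [0, 0, 113, 115, 115, 112, 0, 0, 0]
-26 [0, 0, 119, 118, 115, 103, 120, 0, 0]
-18 [0, 124, 119, 106, 95, 100, 119, 0, 0]
-10 [0, 117, 106, 92, 90, 96, 104, 0, 0]
-2 [0, 100, 96, 94, 94, 94, 98, 0, 0]
6 [0, 97, 96, 98, 98, 98, 97, 0, 0]
14 [0, 102, 102, 102, 101, 101, 101, 0, 0]
22 [0, 104, 105, 106, 104, 105, 105, 0, 0]
30 [0, 103, 104, 104, 103, 104, 104, 0, 0]
38 [0, 0, 0, 0, 0, 0, 0, 0, 0]
46 [0, 0, 0, 0, 0, 0, 0, 0, 0]
cam front y range -81.94905453049596 -1.2982021584798085 x min 150.04538651386358
side 315 x [-35.38526274 -32.4264835   -9.64338612  29.59405452  37.53763401] y [-27.11039146 -24.14960741   4.76973561  18.81597082  23.7213099 ] z 130.67886537491654
-50 [0, 0, 0, 0, 0, 0, 0, 0, 0]
-42 [0, 0, 116, 0, 116, 0, 0, 0, 0]
-34 [0, 0, 109, 114, 111, 115, 128, 0, 0]
-26 [0, 0, 99, 106, 100, 104, 90, 0, 0]
-18 [0, 124, 120, 0, 105, 102, 116, 119, 0]
-10 [0, 121, 112, 0, 92, 103, 101, 115, 0]
-2 [0, 100, 0, 0, 75, 100, 96, 107, 0]
6 [0, 102, 102, 108, 104, 93, 97, 0, 0]
14 [0, 102, 106, 105, 105, 99, 104, 0, 0]
22 [0, 105, 107, 107, 106, 105, 105, 0, 0]
30 [0, 107, 0, 106, 99, 103, 106, 0, 0]
38 [0, 0, 0, 0, 0, 0, 0, 0, 0]
46 [0, 0, 0, 0, 0, 0, 0, 0, 0]
cam front y range -87.45922440856954 0.9325609257587312 x min 146.41779671082952
```

```bash
python3 - <<'E'
from h import *
s=get_state();print(s["tcp_pos"],s["eef_rot"],s["joints"],s["gripper_width"],s["contact_force"])
E
python3 -m handwheel '[[0,3,6,2,0],[0,6,12,2,0],[0,9,18,2,0]]' 8
```

```text
[ 0.29950356 -0.60487904  0.22653367] [ 1.79997435e+02 -5.68542236e-04 -1.53657553e+02] [-4.71492139e+01  2.05476351e+01  6.80308064e-01 -1.95501056e-04
 -7.01352942e+01 -1.65082727e+01] 0.08757294087500558 [-0.55194766 -0.92577972  1.0607318 ]
time_s: 1.27
tcp_pos: [0.3828, -0.4381, 0.2469]
eef_rot: [-180.0, 0.0, -153.7]
contact_force: [1.9, 1.0, 0.4]
gripper_width: 0.0872
gripper_force: 0.0
```

```bash
python3 -m handwheel '[[0,0.6,5.2,0,-6],[0,1.2,10.4,0,-12],[0,1.8,15.6,0,-18],[0,2.4,20.8,-2,-24],[0,3,26,-4,-30],[0,3.6,31.2,-6,-36],[0,4.2,36.4,-8,-42],[0,4.65,41.55,-10.7,-47.5]]'; python3 -m handwheel '[[0,0,0,-3,0],[0,0,0,-6,0],[0,0,0,-9.25,0],[0,0,0,-9.25,0]]'
```

```text
time_s: 2.28
tcp_pos: [0.4294, -0.0221, 0.1398]
eef_rot: [179.9, 0.1, 158.7]
contact_force: [0.7, -0.1, -0.2]
gripper_width: 0.0877
gripper_force: 0.0
time_s: 2.78
tcp_pos: [0.4271, -0.0246, 0.0456]
eef_rot: [-179.8, -0.2, 158.8]
contact_force: [-0.6, -0.8, 1.1]
gripper_width: 0.0877
gripper_force: 0.0
```

```bash
python3 -m handwheel '[[0,0.9,1.5,0.15,0],[0,0.9,1.5,0.15,0],[1,0.9,1.5,0.15,0],[1,0.9,1.5,0.15,0],[1,0.9,1.5,0.15,0],[1,0.9,1.5,0.15,0],[1,0.9,1.5,0.15,0],[1,0.9,1.5,0.15,0]]' 10
```

```text
time_s: 3.78
tcp_pos: [0.4376, -0.0091, 0.0484]
eef_rot: [-180.0, -0.0, 158.8]
contact_force: [0.1, 0.4, 0.8]
gripper_width: 0.0358
gripper_force: 10.0
```

```bash
python3 -m handwheel '[[1,0,0,0.8,0],[1,0,0,0.8,0],[1,-0.5,0.2,0.8,0],[1,-1,0.39,0.8,0],[1,-1.5,0.58,0.8,0],[1,-2.05,0.8,0.8,0],[1,-2.05,0.8,0.8,0]]' 10; python3 -m handwheel '[[1,0,0,2,0],[1,0,0,5,0],[1,0,0,9,0],[1,0,0,9,0]]' 20
python3 - <<'E'
from h import *
a,d=imaging.capture("side"); W=cloud("side",d); s=get_state(); p=s["tcp_pos"]; print(p,s["gripper_width"])
u,v=map(int,proj("side",p)); print(u,v)
save("tilt1.png",cv2.resize(a[v-70:v+50,u-80:u+80],(800,600),interpolation=cv2.INTER_CUBIC)); np.savez("tilt1.npz",a=a,W=W,d=d)
E
```

```text
time_s: 4.65
tcp_pos: [0.4166, -0.0009, 0.0565]
eef_rot: [-180.0, -0.0, 158.9]
contact_force: [0.4, -1.3, 1.7]
gripper_width: 0.0358
gripper_force: 10.0
time_s: 5.15
tcp_pos: [0.4186, -0.0002, 0.1488]
eef_rot: [179.8, 0.2, 158.9]
contact_force: [-0.0, 0.3, -0.8]
gripper_width: 0.0357
gripper_force: 20.0
[ 0.41754981 -0.0005004   0.14723236] 0.03511824004712701
377 246
```

View pics/tilt1.png

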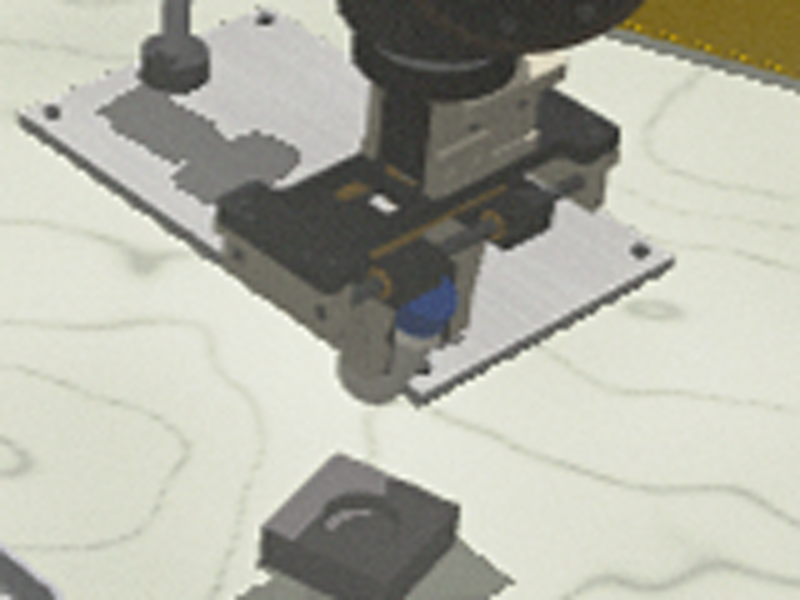

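```bash
cat > fit.py <<'E'
import sys
from h import *
from scipy.optimize import least_squares
YAW=np.radians(-21.13)
ex=np.array([np.cos(YAW),np.sin(YAW),0]); ey=np.array([-ex[1],ex[0],0])
def fit(name,cap0,cams=("side","top"),p=None):
    "axis tilt in station xz-plane from visible surface; returns theta, bottom centre (world)"
    Q=[];B=[]
    for n in cams:
        a,d=imaging.capture(n); W=cloud(n,d)
        f=[k for k in finder.cut_out(n,name) if k["p"]>.3]
        if p is not None: f=[k for k in f if np.linalg.norm(np.median(W[k["region"]&(d>0)],0)-p)<.08]
        if not f: print(n,"none");continue
        m=cv2.erode(f[0]["region"].astype(np.uint8),np.ones((3,3)))>0; m&=d>0
        h=cv2.cvtColor(a,cv2.COLOR_RGB2HSV); b=(h[...,0]>95)&(h[...,0]<130)&(h[...,1]>120)
        Q.append(W[m]);B.append(b[m]); print(n,f[0]["p"],m.sum(),"blue",(b&m).sum())
    Q=np.vstack(Q);B=np.hstack(B); o=np.median(Q,0)
    q=np.c_[(Q-o)@ex,(Q-o)@ey,Q[:,2]-o[2]]
    def res(v):
        th,x,y,z=v; c=np.array([x,y,z]); ax=np.array([-np.sin(th),0,np.cos(th)])
        w=q-c; h=w@ax; rr=np.linalg.norm(w-h[:,None]*ax,axis=1)
        def sd(R,h0,h1):
            dr=rr-R; dh=abs(h-(h0+h1)/2)-(h1-h0)/2
            return np.where((dr>0)&(dh>0),np.hypot(dr,dh),np.maximum(dr,dh))
        return np.where(B,sd(.0155,cap0,cap0+.018),np.minimum(sd(.018,0,.056),sd(.0135,.056,cap0)))*1000
    best=min((least_squares(res,[t,.0,0,-.045],loss="soft_l1",f_scale=2) for t in(0,.3,.6)),key=lambda s:s.cost)
    th,x,y,z=best.x; bot=o+x*ex+y*ey+[0,0,z]
    print("theta",np.degrees(th),"bottom",bot,"rms",np.median(abs(best.fun)),len(q)); return th,bot
REST=np.array([.5027,-.2223,.100])
E
python3 - <<'E'
from fit import *
p=get_state()["tcp_pos"]
th,b=fit("reference",.061,p=p)
w=b-p; print("bottom rel tcp",w@ex,w@ey,w[2]); print("target", (REST-b)@np.eye(3)*100)
E
```

```text
side 0.61 81 blue 1
top none
theta 24.972602832161854 bottom [ 0.4342383  -0.0045097   0.13554841] rms 2.0506146490098174 81
bottom rel tcp 0.017011732869748865 0.0022762238020887994 -0.011683954097141097
target [  6.84616986 -21.77902991  -3.55484077]
```

```bash
python3 - <<'E'
import re
s=open("fit.py").read()
s=s.replace("m&=d>0\n        h=cv2","m&=d>0\n        h=cv2").replace("; print(n,f[0]","; print(n,f[0]")
i=s.index("        Q.append"); 
s=s[:i]+"""        if p is not None: m=(m&~b)|(b&(d>0)&(np.linalg.norm(W-p-[0,0,.03],axis=-1)<.05))
        print(np.median(W[m&b],0),np.median(W[m&~b],0))
"""+s[i:]
open("fit.py","w").write(s)
E
python3 - <<'E'
from fit import *
p=get_state()["tcp_pos"]
th,b=fit("reference",.061,p=p,cams=("side",))
w=b-p; print("bottom rel tcp",w@ex,w@ey,w[2])
E
```

```text
[ 0.39607368 -0.00110519  0.18499611] [0.40856056 0.00897838 0.16092897]
side 0.68 147 blue 10
theta 23.921476008958997 bottom [ 0.4316671  -0.00647826  0.13153033] rms 1.6739590344887028 147
bottom rel tcp 0.016146156682282104 0.0006383920494579184 -0.013899012517438442
```

```bash
sed -i 's/b=(h\[...,0\]>95).*$/b=a[...,2].astype(int)-a[...,0]>35/' fit.py
python3 - <<'E'
from fit import *
p=get_state()["tcp_pos"]
th,b=fit("reference",.061,p=p,cams=("side",))
w=b-p; print("bottom rel tcp",w@ex,w@ey,w[2]); print((REST-b)*100)
E
```

```text
[0.40033997 0.00555819 0.18617705] [0.41060586 0.00903352 0.14620875]
side 0.66 139 blue 53
theta 23.920810678055968 bottom [ 0.43302883 -0.00584404  0.13112208] rms 1.6740604614304317 139
bottom rel tcp 0.01696890756473883 0.0015898438404511155 -0.014477127927356281
[  6.96711669 -21.6455962   -3.11220786]
```

Run:
```python
from h import *
z=np.load("tilt1.npz");a,W,d=z["a"].astype(int),z["W"],z["d"]; p=get_state()["tcp_pos"]
b=(a[...,2]-a[...,0]>35)&(np.linalg.norm(W-p-[0,0,.03],axis=-1)<.06)&(d>0)
print(b.sum(),np.percentile(W[b],[2,50,98],axis=0).round(4))
v,u=np.nonzero(b);print(u.min(),u.max(),v.min(),v.max())
ex=np.array([.9328,-.3604,0]);ey=np.array([.3604,.9328,0])
tip=p
for th in(15,20,25,30):
    t=np.radians(th);ax=-np.sin(t)*ex+np.cos(t)*np.array([0,0,1])
    piv=p+[0,0,.012]
    print(th,[np.round(proj("side",piv+ax*k),1) for k in(-.047,.023)], (piv+ax*.023).round(4))
```

```text
50 [[ 0.3935 -0.0083  0.1845]
 [ 0.4015  0.0072  0.1892]
 [ 0.4114  0.0189  0.1939]]
378 387 232 239
15 [array([373. , 255.3]), array([380.4, 237. ])] [0.4113 0.001  0.1801]
20 [array([372. , 254.2]), array([381. , 237.6])] [0.4095 0.0017 0.1795]
25 [array([371. , 252.9]), array([381.5, 238.2])] [0.4078 0.0024 0.1787]
30 [array([370. , 251.6]), array([382. , 238.9])] [0.4061 0.003  0.1778]
```

```bash
python3 -m handwheel '[[1,0,0,2.8,0],[1,1.2,-3.6,2.8,0],[1,2.4,-7.2,2.8,0],[1,3.6,-10.9,2.8,0],[1,4.8,-14.5,2.8,0],[1,6,-18.1,2.8,0],[1,7.2,-21.7,2.8,0],[1,7.2,-21.7,2.8,0]]'
python3 - <<'E'
from h import *
s=get_state();p=s["tcp_pos"];print(p)
for n in("side","top"):
    a,d=imaging.capture(n);u,v=map(int,proj(n,p)); save("pre_%s.png"%n,a); np.savez("pre_%s.npz"%n,a=a,d=d)
    c=cv2.resize(a[v-50:v+40,u-60:u+60],(533,400),interpolation=cv2.INTER_CUBIC); 
    if n=="side": s0=c
save("pre.png",s0)
E
```

```text
time_s: 6.6
tcp_pos: [0.4894, -0.2199, 0.1735]
eef_rot: [-180.0, -0.1, 158.7]
contact_force: [0.4, -0.5, -0.5]
gripper_width: 0.0354
gripper_force: 20.0
[ 0.48940519 -0.2199466   0.17345852]
```

View pics/pre.png

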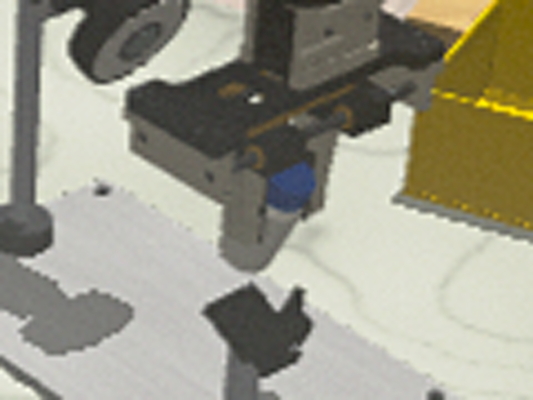

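```bash
python3 -m handwheel '[[1,0.1,0.25,0,0],[1,0.1,0.25,-1.5,0],[1,0.1,0.25,-3,0],[1,0.1,0.25,-4,0],[1,0.1,0.25,-4,0]]' 10; python3 -m handwheel '[[1,-0.25,0.1,0,0],[1,-0.5,0.2,0,0],[1,-0.5,0.2,0,0]]' 6
```

```text
time_s: 7.32
tcp_pos: [0.4897, -0.2154, 0.1334]
eef_rot: [-180.0, -0.1, 158.9]
contact_force: [0.2, -0.8, -0.5]
gripper_width: 0.0357
gripper_force: 10.0
time_s: 7.7
tcp_pos: [0.485, -0.2135, 0.1347]
eef_rot: [180.0, 0.0, 158.8]
contact_force: [-0.0, 0.6, -0.4]
gripper_width: 0.0359
gripper_force: 6.0
```

```bash
python3 -m handwheel '[[1,0,0,-0.2,0],[1,0,0,-0.4,0],[1,0,0,-0.4,0]]' 5; python3 -m handwheel '[[0.7,0,0,0,0],[0.5,0,0,0,0],[0.3,0,0,0,0],[0.2,0,0,0,0],[0.2,0,0,0,0],[0.2,0,0,0,0]]'
python3 - <<'E'
from h import *
s=get_state();p=s["tcp_pos"];print(p)
a,d=imaging.capture("side");u,v=map(int,proj("side",p)); save("rel.png",cv2.resize(a[v-50:v+40,u-60:u+60],(533,400),interpolation=cv2.INTER_CUBIC))
E
```

```text
time_s: 8.07
tcp_pos: [0.4852, -0.2136, 0.1304]
eef_rot: [-180.0, -0.0, 158.8]
contact_force: [0.4, 0.4, -0.3]
gripper_width: 0.0359
gripper_force: 5.0
time_s: 8.82
tcp_pos: [0.4852, -0.2135, 0.1305]
eef_rot: [180.0, 0.0, 158.8]
contact_force: [-1.2, 0.2, -0.2]
gripper_width: 0.0695
gripper_force: 0.0
[ 0.48519333 -0.21351478  0.13049003]
```

View pics/rel.png

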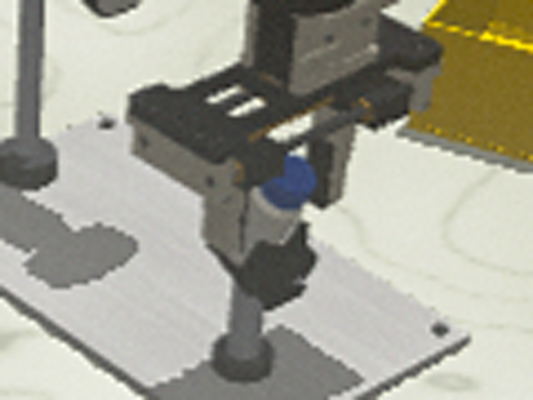

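```bash
python3 -m handwheel '[[0.2,0,0,2,0],[0.2,0,0,6,0],[0.2,0,0,11,0],[0.2,0,5.5,11,0],[0.2,0,11,11,0],[0.2,0,17,11,0],[0.2,0,23,11,0],[0.2,0,28,11,0]]'
python3 - <<'E'
from fit import *
th,b=fit("reference",.061,p=np.array([.49,-.22,.15]))
w=b-REST; print("rel rest: ex",w@ex,"ey",w@ey,w[2])
a,d=imaging.capture("side");u,v=map(int,proj("side",REST)); save("set.png",cv2.resize(a[v-50:v+40,u-60:u+60],(533,400),interpolation=cv2.INTER_CUBIC))
E
```

```text
time_s: 9.88
tcp_pos: [0.4849, 0.0686, 0.2408]
eef_rot: [180.0, 0.0, 158.9]
contact_force: [1.1, 0.1, 0.0]
gripper_width: 0.0701
gripper_force: 0.0
[ 0.4730927  -0.20825272  0.17518767] [ 0.48684543 -0.20070838  0.14863739]
side 0.74 229 blue 81
[ 0.47522377 -0.20798675  0.17320708] [ 0.49882961 -0.20873136  0.15081771]
top 0.8 323 blue 172
theta 24.444511193091515 bottom [ 0.49742636 -0.21975321  0.11757689] rms 1.2999700371475846 552
rel rest: ex -0.005837145970513347 ey 0.000474484520033409 0.017576888032876978
```

View pics/set.png

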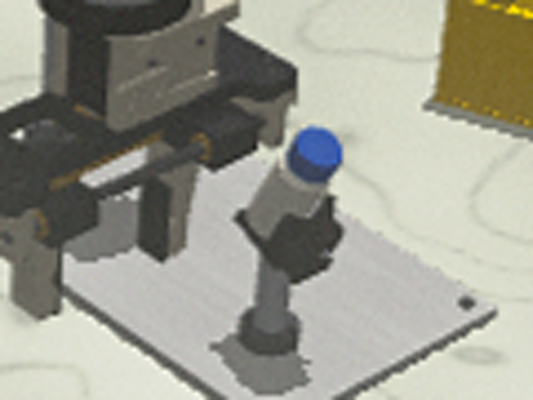

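```bash
sed -i 's/\[t,.0,0,-.045\]/[t,.0,0,z0]/; s/for t in(0,.3,.6))/for t in(0,.3,.6) for z0 in(-.03,-.045,-.06,-.075))/' fit.py
python3 - <<'E'
from fit import *
th,b=fit("reference",.061,p=np.array([.49,-.22,.15]))
w=b-REST; print("rel rest: ex",w@ex,"ey",w@ey,w[2])
E
```

```text
[ 0.47342979 -0.20754703  0.17503359] [ 0.485893   -0.20028717  0.14586967]
side 0.79 240 blue 83
[ 0.47522219 -0.20827987  0.17329692] [ 0.4988152  -0.20874148  0.15143848]
top 0.72 315 blue 168
theta 25.58567880293717 bottom [ 0.49775705 -0.21956335  0.11787994] rms 1.3815731441401171 555
rel rest: ex -0.005597133644258052 ey 0.0007707906100202257 0.017879942287230374
```

```bash
python3 - <<'E'
s=open("fit.py").read()
s=s.replace('p=None):','p=None,b0=None):').replace("    best=min(","    i0=[] if b0 is None else [[.436,(b0-o)@ex,(b0-o)@ey,(b0-o)[2]]]\n    for v in i0: print('init med res blue/white',np.median(res(v)[B]),np.median(res(v)[~B]),'90%',np.percentile(abs(res(v)),90))\n    best=min(").replace("least_squares(res,[t,.0,0,z0],","least_squares(res,v,").replace("for t in(0,.3,.6) for z0 in(-.03,-.045,-.06,-.075))","for v in (i0 or [[t,0,0,-.06] for t in(0,.3,.6)]))")
open("fit.py","w").write(s)
E
python3 - <<'E'
from fit import *
th,b=fit("reference",.061,p=np.array([.49,-.22,.15]),b0=REST)
w=b-REST; print("rel rest: ex",w@ex,"ey",w@ey,w[2])
E
```

```text
[ 0.47283609 -0.20844611  0.17573791] [ 0.4870167  -0.20067497  0.14182972]
side 0.71 243 blue 82
[ 0.47521736 -0.20773443  0.17307153] [ 0.50083898 -0.20897363  0.14748549]
top 0.97 354 blue 170
init med res blue/white 1.4270312006182246 2.323156767627954 90% 6.553936261485064
theta 23.966102873043944 bottom [ 0.50392623 -0.22117906  0.10303474] rms 1.2900434724394185 597
rel rest: ex 0.0007397077675285436 ey 0.0014876083759788993 0.003034744727775582
```

```bash
python3 -m handwheel '[[0.2,-0.3,5,0,0],[0.2,-0.7,10,0,0],[0.2,-1,15,0,0],[0.2,-1.3,20,0,0],[0.2,-1.6,23.5,0,0],[0.2,-1.6,23.5,-2,0],[0.2,-1.6,23.5,-2,0]]'
python3 - <<'E'
from fit import *
a,d=imaging.capture("top");
p=get_state()["tcp_pos"];print(p)
for k in finder.cut_out("top","raised")[:2]: print(k["p"],k["pixel"])
E
```

```text
time_s: 11.4
tcp_pos: [0.4684, 0.3009, 0.2189]
eef_rot: [-179.8, -0.1, 158.9]
contact_force: [0.4, 0.0, 0.7]
gripper_width: 0.0703
gripper_force: 0.0
[0.46905015 0.30094123 0.22013007]
```

```bash
python3 -m handwheel '[[0.2,0,0.3,-2,0],[0.2,0,0.3,-5,0],[0.2,0,0.3,-8,0],[0.2,0,0.3,-10.5,0],[0.2,0,0.3,-10.5,0]]'; python3 -m handwheel '[[1,0,0,0,0],[1,0,0,0,0],[1,0,0,0,0],[1,0,0,0,0],[1,0,0,0,0],[1,0,0,0,0]]' 10
```

```text
time_s: 12.12
tcp_pos: [0.4689, 0.3033, 0.1148]
eef_rot: [-179.9, -0.0, 158.8]
contact_force: [-0.5, -0.3, 1.1]
gripper_width: 0.0697
gripper_force: 0.0
time_s: 12.88
tcp_pos: [0.4694, 0.3046, 0.1159]
eef_rot: [180.0, 0.0, 158.9]
contact_force: [-0.7, -0.5, 4.5]
gripper_width: 0.0356
gripper_force: 10.0
```

```bash
python3 -m handwheel '[[1,0,0,2,0],[1,0,0,6,0],[1,0,0,10.5,0],[1,0,0,10.5,0],[1,0.5,-5,10.5,0],[1,1,-10,10.5,0],[1,1.5,-15,10.5,0],[1,2,-20,10.5,0]]'; python3 -m handwheel '[[1,0.3,-5,0,0],[1,0.6,-10,-4,0],[1,0.9,-13.8,-8,0],[1,0.9,-13.8,-11,0],[1,0.9,-13.8,-13,0],[1,0.9,-13.8,-13,0]]'
```

```text
time_s: 13.88
tcp_pos: [0.4886, 0.1029, 0.2196]
eef_rot: [-180.0, -0.1, 158.9]
contact_force: [1.2, 0.6, -0.1]
gripper_width: 0.0357
gripper_force: 10.0
time_s: 14.62
tcp_pos: [0.4965, -0.0341, 0.0885]
eef_rot: [-179.9, -0.2, 158.8]
contact_force: [0.5, 0.7, 1.1]
gripper_width: 0.0358
gripper_force: 10.0
```

```bash
python3 -m handwheel '[[1,0,0,-1.7,0],[1,0,0,-3.4,0],[1,0,0,-3.4,0],[1,-0.6,0.23,-3.4,0],[1,-1.2,0.46,-3.4,0],[1,-1.8,0.69,-3.4,0],[1,-2.5,0.96,-3.4,0],[1,-2.5,0.96,-3.4,0]]'
python3 - <<'E'
from h import *
s=get_state();p=s["tcp_pos"];C=np.array([.4369,-.0099,0]);print(p,(p-C)@[.9328,-.3604,0])
E
```

```text
time_s: 15.62
tcp_pos: [0.4731, -0.0236, 0.057]
eef_rot: [180.0, 0.0, 158.9]
contact_force: [2.5, 1.1, 2.2]
gripper_width: 0.0355
gripper_force: 10.0
[ 0.47305366 -0.02357057  0.05695811] 0.0386510039688777
```

```bash
python3 -m handwheel '[[1,-0.15,0.06,0,0],[1,-0.15,0.06,0,0]]'; python3 -m handwheel '[[1,0,0,1,0],[1,0,0,5,0],[1,0,0,10,0],[1,0,0,14,0],[1,0,0,14,0]]' 25
python3 - <<'E'
from fit import *
p=get_state()["tcp_pos"]; print(p)
b0=p+.019*ex+[0,0,-.031]
th,b=fit("raised",.070,p=p,b0=b0,cams=("side",)); w=b-p; print("bottom rel tcp",w@ex,w@ey,w[2])
a,d=imaging.capture("side");u,v=map(int,proj("side",p)); save("tilt2.png",cv2.resize(a[v-50:v+40,u-60:u+60],(533,400),interpolation=cv2.INTER_CUBIC))
E
```

```text
time_s: 15.88
tcp_pos: [0.4719, -0.0232, 0.0566]
eef_rot: [180.0, 0.0, 158.9]
contact_force: [2.5, 1.7, 3.7]
gripper_width: 0.0359
gripper_force: 10.0
time_s: 16.5
tcp_pos: [0.4724, -0.0233, 0.1995]
eef_rot: [179.8, 0.2, 158.8]
contact_force: [-0.0, -0.7, -0.8]
gripper_width: 0.0353
gripper_force: 25.0
[ 0.47237802 -0.02325175  0.19953444]
[ 0.45375144 -0.01929304  0.24889643] [ 0.46735584 -0.01297342  0.20368556]
side 0.68 206 blue 41
init med res blue/white 0.7794449983156183 -2.341669708182059 90% 8.558339667101988
theta 20.307780157690484 bottom [ 0.48977623 -0.02899207  0.17668638] rms 1.7850890199353988 206
bottom rel tcp 0.01829773639542247 0.0009174281255545803 -0.022848058470637145
```

View pics/tilt2.png

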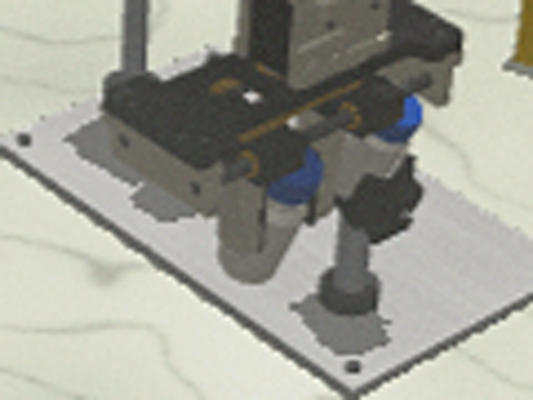

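Run:
```python
from fit import *
p=get_state()["tcp_pos"]
a,d=imaging.capture("side"); f=finder.cut_out("side","raised")[0]; m=f["region"]
ai=a.astype(int); bl=(ai[...,2]-ai[...,0]>35)&m
def ext(M): v,u=np.nonzero(M); return u.min(),u.max(),v.min(),v.max()
print("mask",f["p"],ext(m),"blue",ext(bl))
for v in range(*ext(m)[2:]): 
    u=np.nonzero(m[v])[0]; print(v,u.min(),u.max(),end="; ")
print()
phi=np.linspace(0,2*np.pi,60)
def mask(piv,th,hp,segs):
    M=np.zeros((480,640),np.uint8); ax=-np.sin(th)*ex+np.array([0,0,np.cos(th)]); e2=np.cross(ax,ey)
    for R,h0,h1 in segs:
        q=[proj("side",piv+ax*(h-hp)+R*(np.cos(t)*ey+np.sin(t)*e2)) for h in(h0,h1) for t in phi]
        cv2.fillConvexPoly(M,cv2.convexHull(np.round(q).astype(np.int32)),1)
    return M>0
for deg in(15,20,25,30):
    th=np.radians(deg); P=p+[0,0,.010]
    M=mask(P,th,.0455,[(.018,0,.056),(.0135,.056,.07),(.0155,.07,.088)]);c=mask(P,th,.0455,[(.0155,.07,.088)])
    print(deg,ext(M),"cap",ext(c))
    if deg in(20,25): print([(v,np.nonzero(M[v])[0].min(),np.nonzero(M[v])[0].max()) for v in range(*ext(M)[2:],3)])
```

```text
mask 0.83 (np.int64(351), np.int64(374), np.int64(201), np.int64(230)) blue (np.int64(366), np.int64(374), np.int64(202), np.int64(209))
201 372 372; 202 371 373; 203 371 373; 204 370 374; 205 368 374; 206 366 374; 207 364 374; 208 362 373; 209 362 372; 210 362 372; 211 362 371; 212 362 371; 213 362 371; 214 362 370; 215 362 370; 216 362 370; 217 362 369; 218 362 368; 219 361 368; 220 361 367; 221 361 367; 222 352 366; 223 351 366; 224 351 365; 225 351 365; 226 351 364; 227 352 364; 228 353 363; 229 354 363; 
15 (np.int64(352), np.int64(374), np.int64(199), np.int64(234)) cap (np.int64(359), np.int64(374), np.int64(199), np.int64(214))
20 (np.int64(351), np.int64(375), np.int64(200), np.int64(233)) cap (np.int64(360), np.int64(375), np.int64(200), np.int64(215))
[(200, np.int64(365), np.int64(370)), (203, np.int64(362), np.int64(374)), (206, np.int64(360), np.int64(375)), (209, np.int64(359), np.int64(374)), (212, np.int64(357), np.int64(373)), (215, np.int64(355), np.int64(372)), (218, np.int64(354), np.int64(371)), (221, np.int64(352), np.int64(370)), (224, np.int64(351), np.int64(368)), (227, np.int64(351), np.int64(367)), (230, np.int64(353), np.int64(365))]
25 (np.int64(350), np.int64(376), np.int64(201), np.int64(232)) cap (np.int64(361), np.int64(376), np.int64(201), np.int64(216))
[(201, np.int64(365), np.int64(371)), (204, np.int64(363), np.int64(375)), (207, np.int64(361), np.int64(376)), (210, np.int64(358), np.int64(375)), (213, np.int64(356), np.int64(373)), (216, np.int64(354), np.int64(372)), (219, np.int64(352), np.int64(370)), (222, np.int64(351), np.int64(368)), (225, np.int64(350), np.int64(367)), (228, np.int64(351), np.int64(365)), (231, np.int64(354), np.int64(362))]
30 (np.int64(349), np.int64(376), np.int64(202), np.int64(231)) cap (np.int64(361), np.int64(376), np.int64(202), np.int64(217))
```

```bash
python3 -m handwheel '[[1,0,0,3,0],[1,0,0,6,0],[1,-0.3,-5,6,0],[1,-0.6,-10,6,0],[1,-0.9,-15,6,0],[1,-1.2,-20,6,0],[1,-1.6,-24.5,6,0],[1,-1.6,-26.6,6,0]]'; python3 -m handwheel '[[1,0,0,0,0],[1,0,0,-4,0],[1,0,0,-7,0],[1,0,0,-10,0],[1,0,0,-12,0],[1,0,0,-12.8,0],[1,0,0,-12.8,0],[1,0,0,-12.8,0]]'
```

```text
time_s: 17.75
tcp_pos: [0.4545, -0.2912, 0.2548]
eef_rot: [-180.0, -0.2, 158.7]
contact_force: [0.9, 0.7, -1.3]
gripper_width: 0.0358
gripper_force: 25.0
time_s: 18.75
tcp_pos: [0.4563, -0.2893, 0.1293]
eef_rot: [180.0, 0.1, 158.9]
contact_force: [0.3, 0.3, -0.4]
gripper_width: 0.0353
gripper_force: 25.0
```

Run:
```python
from fit import *
p=get_state()["tcp_pos"]; print(p)
H=REST-.08*ey
th,b=fit("raised",.070,p=p,b0=H); w=b-REST
X=np.array([np.cos(.436)*ex[0],np.cos(.436)*ex[1],np.sin(.436)]);Z=-np.sin(.436)*ex+[0,0,np.cos(.436)]
print("raised in rest",w@X,w@ey,w@Z)
th,b=fit("reference",.061,p=np.array([.49,-.22,.15]),b0=REST); w=b-REST; print("ref in rest",w@X,w@ey,w@Z)
P=[]
for n in("side","top"):
    a,d=imaging.capture(n);u,v=map(int,proj(n,p)); P.append(cv2.resize(a[v-55:v+45,u-60:u+60],(400,333),interpolation=cv2.INTER_CUBIC))
save("fin.png",np.hstack(P))
for k in finder.cut_out("top","sound1"): print(k["p"],np.round(k["pixel"]))
```

```text
[ 0.45625637 -0.28929647  0.12931378]
[ 0.43731129 -0.2797975   0.17909327] [ 0.45158493 -0.2784853   0.13108896]
side 0.5 133 blue 31
top none
init med res blue/white 0.30583551724251007 -1.853813040351945 90% 5.7833056563923195
theta 22.208704364076205 bottom [ 0.47536341 -0.29585568  0.10556839] rms 1.5934117002037138 133
raised in rest 0.003273598844423513 -0.07846459102653117 0.0046179081423378876
[ 0.47315254 -0.20677883  0.17484071] [ 0.48683544 -0.20069021  0.14712217]
side 0.73 233 blue 82
top none
init med res blue/white 3.136810905855615 1.1862311837101265 90% 8.291162170114657
theta 30.80872972869237 bottom [ 0.50754342 -0.22338974  0.10959471] rms 1.8961046446299665 233
ref in rest 0.008503226150834705 0.0007295126918382016 0.0066232758902283455
0.83 [231. 220.]
0.67 [189. 239.]
0.66 [168. 290.]
0.59 [217. 245.]
```

View pics/fin.png

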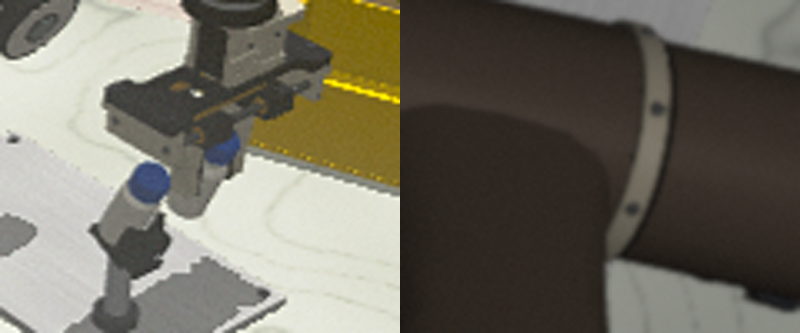

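```bash
python3 -m handwheel '[[1,0,0,0,0],[1,0,0,0,0]]'; python3 -c "
from plant import r
print(r.close_job())"
```

```text
time_s: 19.55
tcp_pos: [0.4557, -0.2894, 0.1285]
eef_rot: [-180.0, -0.0, 158.8]
contact_force: [0.4, -0.2, -0.6]
gripper_width: 0.0351
gripper_force: 25.0
the job is handed in; nothing more can be done
None
```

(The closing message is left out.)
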